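# Load a label roll into the sprung dispenser stand

### The job

Take the loose spindle from its wooden rest, pass it through the bore of the paper label roll in the cradle and lift the roll out on the spindle, never touching the roll with the fingers. Fit the spindle with the roll on it into the dispenser stand: tip into the sprung cup, press the cup back, lower the tail into the pocket in front of its rear wall, and let go so that the spring holds the spindle level and the roll hangs on it. Leave the other things on the table where they are.

Things in the scene. Friction and masses are not known exactly. Their poses are not given: they have to be found in the camera images.
- spindle: Aluminium spindle, 170 mm, 90 g, lying level on its rest, axis 50 mm over the table. Origin: centre of its grip; x to its tip. Along x in mm: tail, 12 round, -75 to -20; black square grip 16 x 16, -20 to 20 (pinch it here from above); collar, 27 diameter, 20 to 26; shaft, 12 round, 26 to 95, the last 8 tapering to 7.
- label_roll: Paper label roll, 64 mm outside diameter, 26 mm wide, on a cardboard core 28 mm long with a 20 mm through bore, about 80 g. It lies on its rim in the cradle with its bore level. Origin: its middle, on the bore axis; x along the bore. A fixed round stack of tin lids, 0.26 m wide and 0.18 m high, stands between the cradle (left) and the stand (right): carry over or round it.
- cradle: Fixed wooden cradle, 56 x 92 mm. Origin on the table under the roll; x along the bore. Open at -x, where the spindle enters. Slab 12 high, side rails to z = 20 at y = +-24 to 34. At x = 16 to 23 two uprights (to z = 57, y = +-16 to 28) back the roll when it is pushed towards +x; the tip passes between them, open upwards. Bore axis at z = 44 mm.
- stand: Fixed grey dispenser stand, base 260 x 70 x 10 mm (x = -32 to 228). Origin on the table under the front face of the pocket's rear wall; x runs from pocket to cup, parallel to the seated spindle. Bracket behind the cup: x = 191 and beyond, to z = 85. Only the base lies between pocket and cup.
- pocket (a point): Point on the front face of the pocket's rear wall where the centre of the tail end belongs; z = 62 mm, axes as the stand's. Pocket: slot along x, 16 wide, 14 long, floor at z = 56, flared lips to z = 76. The rear wall behind it (5 thick, 36 wide) reaches z = 63: the tail comes over it, so the spindle enters the cup with its tail raised, tip 5 to 10 degrees down.
- cup_floor (a point): Centre of the flat floor of the blind sprung cup; moves with the cup; axes as the stand's. The cup opens towards the pocket (-x): cavity 20 mm diameter, 15 deep, outside 30. Its axis is at z = 65, 3 mm above the pocket's. At rest the floor is 162 mm from the rear wall, 8 less than the spindle's length.
- cup (a joint): How far the cup is pressed back along the stand's +x, 0 at rest to 0.016 m at its solid stop. Spring: 1.5 N at rest rising to 3.9 N at the stop. With the spindle seated it stands near 0.008; the tail clears the rear wall only above that.
- ink_pad: Red ink pad 69 x 99 x 13 mm, bystander.
- date_stamp: Hand stamp, 62 mm tall, bystander.
- timer: White timer on its edge, 62 mm tall, bystander.
- ribbon: Spool of ribbon lying flat, 22 mm tall, bystander.
- chocolate: Piped chocolate, 40 mm, bystander.
- spindle_tip (a point): Centre of the spindle's tip end face, 95 mm from its origin; axes as the spindle's.
- spindle_tail (a point): Centre of the spindle's flat tail end face, 75 mm behind its origin.
- spindle_rest: Fixed wooden rest under the spindle, base 140 x 50 x 10 mm; x along the spindle. Two posts 34 wide, 10 thick at x = -38 and +60 mm, with notches 19 wide (flat floor) open upwards, tops at z = 54. The spindle lifts straight up.
Things that resemble listed ones, but are neither listed nor needed, are in the scene too. What is shaped like the label_roll but orange is not meant.

How it is judged:
On the way, in this order (a step that is already met when the one before it is completed fails the run):
1. the roll hangs on the spindle, lifted at least 30 mm out of the cradle (height (world z) of label_roll above 0.074 m and x of label_roll in the frame of spindle between 0.03 and 0.09 m and y of label_roll in the frame of spindle between -0.009 and 0.009 m and z of label_roll in the frame of spindle between -0.009 and 0.009 m), for 0.2 s.
2. the cup is pressed back by the spindle far enough for the tail to clear the rear wall (value of joint cup above 0.0085 m and distance between spindle_tip and cup_floor below 0.01 m), for 0.05 s.
At the end, for the whole second after the job is handed in: Spindle in the stand: cup pressed back 5 to 12 mm, tip within 10 mm of the cup's floor, tail within 6 mm of its place at the pocket's rear wall, parallel to the stand within 0.07 rad; the roll hangs on the shaft between collar and tip; all at rest (value of joint cup between 0.005 and 0.012 m and distance between spindle_tip and cup_floor below 0.01 m and distance between spindle_tail and pocket below 0.006 m and angle between the x axis of spindle and the x axis of stand, either way round below 0.07 rad and x of label_roll in the frame of spindle between 0.03 and 0.09 m and y of label_roll in the frame of spindle between -0.009 and 0.009 m and z of label_roll in the frame of spindle between -0.009 and 0.009 m and linear speed of label_roll below 0.03 m/s and linear speed of spindle below 0.02 m/s); the robot touches nothing.
It fails at once if the fingers touch the label roll (contact force between the fingers and label_roll above 1 N).
It fails at once if a bystander is moved by more than 20 mm (distance of any of ink_pad, date_stamp, timer, ribbon, chocolate from where it was at the start of the episode above 0.02 m).
It also fails if it takes over 64 s, if anything falls off the work surface, if the arm or the gripper's body presses on something with over 40 N, if the wrist force passes 120 N, or if a joint passes its speed limit or range.

### The arm

A 7-joint arm with a two-finger parallel gripper is mounted at the origin on a cart in front of the work surface, level with it; the furniture and walls round the work are solid. World frame = base frame: x ahead of the robot, y to its left, z up, the work surface at z = 0. Lengths are in m, angles in rad, forces in N, time in s.
With the tool pointing down it reaches from about 0.425 to 0.925 m from the base axis. Payload 6.8 kg.
Tool frame: the origin (TCP) lies on the front face of the gripper's body, between the roots of the fingers; the fingertips stand 73 mm ahead of it and the grasp point (between the pads) lies 54 mm ahead of it (env.nose_length is the distance from the TCP to the fingertips, in m); z points along the fingers, y is the line along which they close (so a half turn about z gives the same grasp; the last joint's range is limited). The gripper opens to 85 mm and grips with 20 to 120 N. Pads are 22 mm wide; open, the fingers measure 114 mm over their backs; the gripper's body (76 mm by 85 mm) begins 54 mm behind the grasp point. The pads swing forward as they close: fully open they stand 13 mm farther back than shut.
Start: joints at [-1.374, 0.477, 0.022, 1.555, -0.011, 1.109, -0.083], TCP at [0.203, 0.644, 0.304] pointing down, gripper open.
Joint ranges: [-2.96, 2.96], [-0.34, 2.1], [-1.41, 1.46], [0.24, 2.44], [-1.37, 4.51], [0.17, 1.92], [-2.96, 2.96]. Speed limits (rad/s): [2.39, 2.39, 3.14, 3.14, 3.14, 3.14, 3.14].

### API

Orientations are given as a unit quaternion [w, x, y, z].
In Python, from cell import env, kin, camera, calibration, job gives the robot as it stands. The module is installed in compiled form; this text tells all that it offers. Calls block until the motion is done:
- env.reach(position, orientation): joint-space move of the TCP to a pose.
- env.movel(position, velocity=0.15, rot=None, stop_force=None): straight line of the TCP; rot=None keeps the orientation; velocity is the mean speed in m/s. With stop_force (N) it stops when the force on the tool has changed by that much, and returns True; else False.
- env.goto_joints(angles): joint-space move.
- env.grip(opening, f_grip=None): finger opening in m; f_grip is the grip in N (None keeps the last); returns when the fingers have stopped.
- env.dwell(seconds).
- kin.inverse_kinematics(position, orientation): joint angles nearest the present ones, or None.
- env.get_state(): the state.
- camera(name): name is "scene" or "top"; returns (picture, depth): 400x640x3 uint8, blue, green, red; 400x640 float32, m along the optical axis (not along the pixel's ray), 0 where there is no reading.
- calibration(name): a dict with "fx", "fy", "cx", "cy" (pixels), "k1" (the pictures are not rectified: a ray, as slopes to the right and down, at radius r is drawn at 1 + k1 r^2 times it, then the intrinsics apply), "rvec" (rotation vector, rad) and "tvec" (3), from world to camera coordinates, as OpenCV has them. Camera axes: x right, y down, z forward; pixel columns grow to the right and rows downward; lengths in m; the calibration is good to about 2 mm. A picture is of the moment at which its call begins. calibration takes no time and is no camera call.
A pose or a line that the arm cannot do raises env.PlanningError and nothing moves.
- job.job_done(): hands the job in; it is judged then, once.
The state is a dict: "time": time; "qpos": joint angles; "joint_velocities": joint speeds; "joint_torque": joint torques, N m; "tcp_pos": TCP position; "orientation": TCP orientation; "force": force on the tool from outside, world axes, zero at the start; "torque": the same for the moment, N m; "opening": finger opening in m; "gripper_force": force on a finger pad.
Only numpy, scipy, OpenCV 4.12 (cv2) and the standard library are available. Lean on these libraries where they do the work, as an engineer would, in place of code of your own. Each camera call takes 0.05 s, during which the arm holds its last target. There are 200 camera calls.

## Working session

There is one attempt and no reset: what is moved stays moved. The work goes in short steps, each a Python script; the robot and the scene stay as the last script left them, time stands still between calls to the robot, and variables do not carry over. Pictures are saved under pics/ and viewed, at most 10 in all, crops included, and the job is handed in when it is done.

```bash
mkdir -p pics; cat > h.py <<'E'
import numpy as np, cv2
from cell import env, kin, camera, calibration, job
def cal(n):
    c=calibration(n); R=cv2.Rodrigues(np.array(c["rvec"],float))[0]; return c,R,np.array(c["tvec"],float).ravel()
def cloud(n,d):
    c,R,t=cal(n); v,u=np.mgrid[0:d.shape[0],0:d.shape[1]]
    K=np.array([[c["fx"],0,c["cx"]],[0,c["fy"],c["cy"]],[0,0,1.]])
    p=cv2.undistortPoints(np.stack([u,v],-1).reshape(-1,1,2).astype(float),K,np.array([c["k1"],0,0,0,0.])).reshape(*d.shape,2)
    P=np.dstack([p*d[...,None],d]); W=(P-t)@R; W[d==0]=np.nan; return W
def proj(n,X):
    c,R,t=cal(n);K=np.array([[c["fx"],0,c["cx"]],[0,c["fy"],c["cy"]],[0,0,1.]])
    return cv2.projectPoints(np.asarray(X,float).reshape(-1,1,3),R,t,K,np.array([c["k1"],0,0,0,0.]))[0].reshape(-1,2)
E
python3 - <<'E'
from h import *
for n in("scene","top"):
    im,d=camera(n); cv2.imwrite(f"pics/{n}0.png",im); np.save(f"{n}.npy",d); np.save(f"{n}_im.npy",im)
    c,R,t=cal(n); print(n,c["fx"],(-R.T@t).round(3),R.round(2).tolist(),d.min(),d.max())
print(env.get_state())
E
```

```text
scene 511.5519424748897 [-0.298 -0.792  0.778] [[0.66, -0.75, -0.0], [-0.39, -0.34, -0.86], [0.64, 0.57, -0.52]] 0.0 3.9999063
top 445.51305834955815 [ 0.426 -0.018  1.263] [[0.0, -1.0, -0.01], [-0.99, 0.0, -0.11], [0.11, 0.01, -0.99]] 0.0 2.210393
{'time': 0.1, 'qpos': array([-1.37407701,  0.47772915,  0.02235004,  1.5563379 , -0.01147976,
        1.10931252, -0.0830893 ]), 'joint_velocities': array([-7.80468106e-05, -4.02936886e-04, -1.06297043e-04, -4.09043542e-03,
        4.24623294e-04,  2.84996038e-04,  9.89152474e-04]), 'joint_torque': array([ 4.03307757e-03, -5.97764146e+01,  1.61356363e+00, -2.81958318e+01,
        1.28336385e-02,  5.00657581e-03,  7.72489784e-06]), 'tcp_pos': array([0.2024686 , 0.64348754, 0.30302134]), 'orientation': array([-5.50793171e-05,  1.51803770e-01,  9.88410303e-01, -8.27458092e-04]), 'force': array([-0.14212508, -1.09280175,  0.03851795]), 'torque': array([-0.05891637,  0.0061874 , -0.00949295]), 'gripper_force': 0.0, 'opening': 0.08535578135412118}
```

View pics/scene0.png

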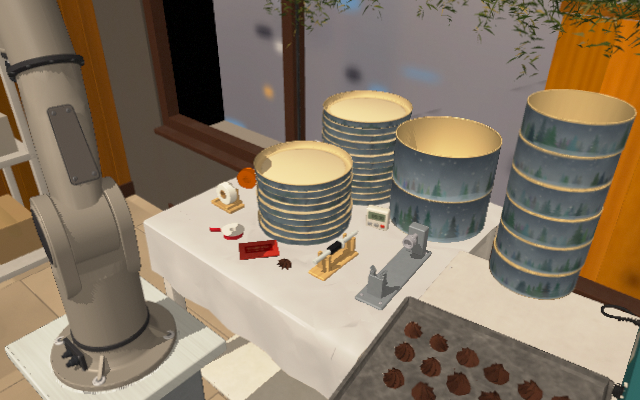

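View pics/top0.png

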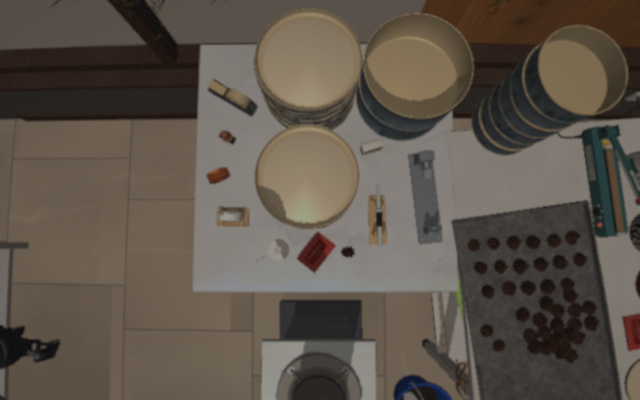

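Scene: white roll at (228,192), orange one at (247,178), spindle at (335,250), stand at (400,265). Top: roll/cradle (233,215), spindle rest (378,218), stand (425,197), and other lookalikes at (232,97), (227,136) and (218,175). I'll enlarge one crop with both candidates and measure the clouds.

```bash
python3 - <<'E'
from h import *
im=np.load("top_im.npy")
a=cv2.resize(im[75:235,190:270],None,fx=3.6,fy=3.6,interpolation=cv2.INTER_CUBIC)
b=cv2.resize(im[140:255,350:450],None,fx=5,fy=5,interpolation=cv2.INTER_CUBIC)
h=576;c=np.zeros((h,a.shape[1]+b.shape[1],3),np.uint8);c[:a.shape[0],:a.shape[1]]=a;c[:b.shape[0]][:,a.shape[1]:]=b[:h]
c=cv2.convertScaleAbs(c,alpha=1.6);cv2.imwrite("pics/crop1.png",c);print(c.shape)
s=np.load("scene_im.npy");cs=[cv2.resize(s[y:y+100,x:x+130],None,fx=6,fy=5.9,interpolation=cv2.INTER_CUBIC) for x,y in[(205,160),(300,215)]]
cv2.imwrite("pics/crop2.png",cs[0])
cv2.imwrite("pics/crop3.png",cv2.resize(s[215:310,300:440],None,fx=5.6,fy=5.6,interpolation=cv2.INTER_CUBIC))
d=np.load("top.npy");W=cloud("top",d)
for u,v in[(233,215),(222,215),(245,215),(378,218),(378,195),(425,230),(425,200),(425,160),(305,175),(300,270),(378,240),(440,280),(232,97),(227,136),(218,175)]:print(u,v,W[v,u].round(3))
E
```

```text
(576, 788, 3)
233 215 [0.495 0.228 0.07 ]
222 215 [0.494 0.256 0.075]
245 215 [0.498 0.206 0.01 ]
378 218 [ 0.487 -0.163  0.058]
378 195 [ 0.55  -0.164  0.058]
425 230 [ 0.455 -0.296  0.031]
425 200 [ 0.54  -0.303  0.012]
425 160 [ 0.642 -0.289  0.084]
305 175 [0.589 0.03  0.163]
300 270 [0.345 0.05  0.005]
378 240 [ 0.428 -0.163  0.053]
440 280 [ 0.316 -0.342  0.005]
232 97 [0.82  0.236 0.079]
227 136 [0.716 0.253 0.054]
218 175 [0.605 0.273 0.063]
```

View pics/crop1.png

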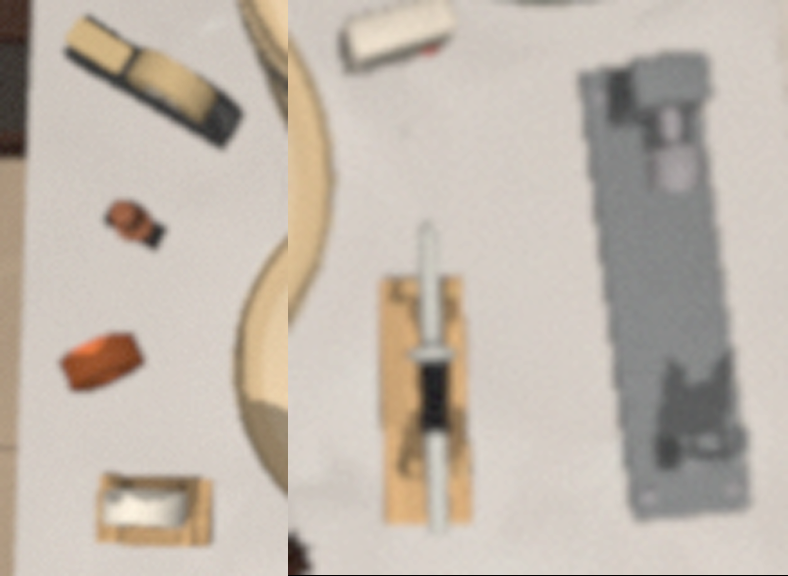

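View pics/crop2.png

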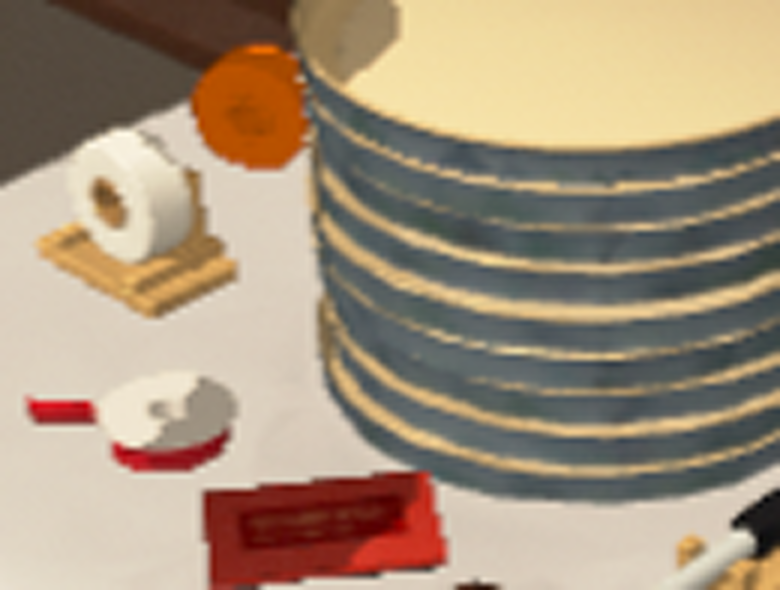

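View pics/crop3.png

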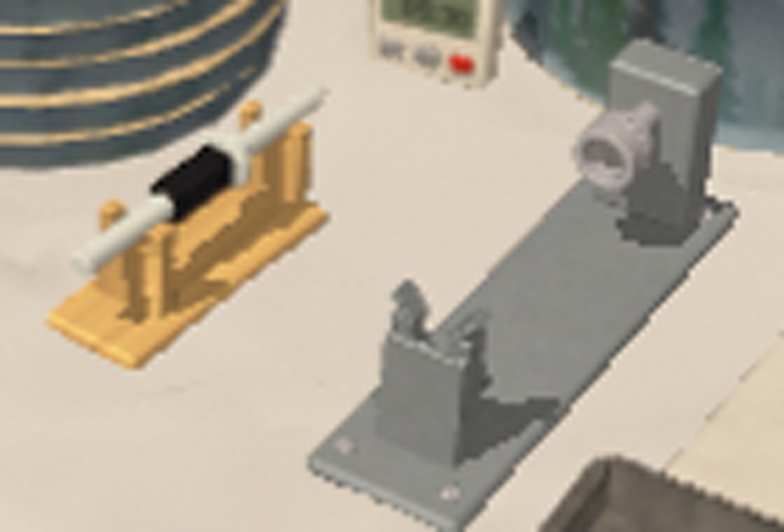

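The white roll at scene (228,192) / top (233,215) is the one meant: it is white and lies in the wooden cradle with its bore along world x. The uprights are on the far side. The orange one at scene (247,178) / top (218,175) is a decoy, and the tape dispenser at top (232,97) isn't needed. The spindle tip and the cup both point to about world +x. Next I'll fit poses to each camera's cloud separately.

```bash
cat > fit.py <<'E'
from h import *
from scipy.optimize import least_squares
from scipy.ndimage import maximum_filter, minimum_filter
def box(P,a,b,c,d,e,f):
    lo=np.array([a,c,e])/1e3;hi=np.array([b,d,f])/1e3
    q=abs(P-(lo+hi)/2)-(hi-lo)/2
    return np.linalg.norm(np.maximum(q,0),axis=1)+np.minimum(q.max(1),0)
def cyl(P,a,b,r,z,ri=0):
    rr=np.hypot(P[:,1],P[:,2]-z/1e3)
    q=np.stack([abs(P[:,0]-(a+b)/2e3)-(b-a)/2e3, rr-r/1e3]+([ri/1e3-rr] if ri else []),1)
    return np.linalg.norm(np.maximum(q,0),axis=1)+np.minimum(q.max(1),0)
U=lambda *a:np.min(a,axis=0)
def spindle(P):return U(cyl(P,-75,-20,6,50),box(P,-20,20,-8,8,42,58),cyl(P,20,26,13.5,50),cyl(P,26,95,6,50))
def roll(P):return U(cyl(P,-13,13,32,44,10))
def cradle(P):return U(box(P,-28,28,-46,46,0,12),box(P,-28,28,24,34,0,20),box(P,-28,28,-34,-24,0,20),box(P,16,23,16,28,0,57),box(P,16,23,-28,-16,0,57))
def rest(P):return U(box(P,-70,70,-25,25,0,10),*[box(P,x-5,x+5,s*13.25-3.75,s*13.25+3.75,0,54) for x in(-38,60) for s in(-1,1)])
def stand(P):return U(box(P,-32,228,-35,35,0,10),box(P,-5,0,-18,18,10,63),cyl(P,147,166,15,65,10),box(P,191,215,-20,20,10,85))
M={"spindle":(lambda P:U(spindle(P),rest(P)),(.487,-.163),.11,.012),"roll":(lambda P:U(roll(P),cradle(P)),(.495,.228),.06,.012),
   "rollonly":(roll,(.495,.228),.05,.03),"spindleonly":(spindle,(.487,-.163),.11,.035),"stand":(stand,(.43,-.295),.26,.006)}
if __name__=="__main__":
  for n in("top","scene"):
    d=np.load(n+".npy");W=cloud(n,d)
    ok=(maximum_filter(d,3)-minimum_filter(d,3)<.025)&(d>0)
    T=W[(abs(W[...,0]-.5)<.2)&(abs(W[...,1])<.35)&(abs(W[...,2])<.012)];print(n,"table z",np.median(T[:,2]),T[:,2].std())
    A=np.c_[T[:,:2],np.ones(len(T))];co=np.linalg.lstsq(A,T[:,2],rcond=None)[0];co=least_squares(lambda c:A@c-T[:,2],co,loss="soft_l1",f_scale=.001).x;print(co)
    for k,(f,c,r,zm) in M.items():
        c=np.array(c); cc=c+((.09,0) if k=="stand" else (0,0))
        P=W[ok&(np.hypot(W[...,0]-cc[0],W[...,1]-cc[1])<r if k!="stand" else (abs(W[...,0]-cc[0])<.17)&(abs(W[...,1]-cc[1])<.07))]
        P=P[(P[:,2]-np.c_[P[:,:2],np.ones(len(P))]@co>zm)&(P[:,2]<.12)]
        def res(x):
            Q=P-[x[0],x[1],x[2]];C,S=np.cos(x[3]),np.sin(x[3])
            return f(np.c_[Q[:,0]*C+Q[:,1]*S,-Q[:,0]*S+Q[:,1]*C,Q[:,2]])
        b=min((least_squares(res,[*c,0.003,y],loss="soft_l1",f_scale=.002,x_scale=[.01,.01,.01,.1]) for y in(-.3,-.1,.1,.3)),key=lambda s:s.cost)
        e=abs(res(b.x));print(k,len(P),b.x.round(4),"med",np.median(e).round(4),"p90",np.percentile(e,90).round(4))
E
python3 fit.py
```

```text
top table z 0.0031272038889339337 0.0034135533987300405
[-0.00223464 -0.00279274  0.00427713]
spindle 206 [ 0.4856 -0.1617  0.0006  0.0066] med 0.0014 p90 0.0036
roll 234 [ 0.4969  0.2423 -0.0011 -0.0227] med 0.0014 p90 0.004
rollonly 154 [ 0.4975  0.2423 -0.0017  0.0015] med 0.0013 p90 0.0033
spindleonly 198 [ 4.859e-01 -1.679e-01 -1.000e-04  5.700e-02] med 0.0016 p90 0.0044
stand 951 [ 0.4537 -0.3112  0.0015  0.0914] med 0.001 p90 0.0039
scene table z 0.0041757034520017765 0.0030757639527497277
[-0.0051905  -0.00305304  0.00627925]
spindle 1086 [ 0.4992 -0.1337  0.0397  1.094 ] med 0.0117 p90 0.0315
roll 349 [ 4.945e-01  2.434e-01 -1.000e-04 -1.540e-02] med 0.0013 p90 0.0032
rollonly 249 [ 0.4936  0.2234  0.0053 -0.0653] med 0.0029 p90 0.0082
spindleonly 823 [ 0.5123 -0.1041  0.0183  1.136 ] med 0.0231 p90 0.0471
stand 1270 [ 0.4518 -0.3121  0.0014  0.0925] med 0.0009 p90 0.0027
```

```bash
python3 - <<'E'
s=open("fit.py").read()
s=s.replace("(.495,.228)","(.495,.242)").replace("(.487,-.163),.11","(.487,-.163),.035")
s=s.replace('if k!="stand" else','if k[0]=="r" else (abs(W[...,0]-cc[0])<.11)&(abs(W[...,1]-cc[1])<.035) if k[:2]=="sp" else')
open("fit.py","w").write(s)
E
python3 fit.py; cat >over.py <<'E'
from h import *
def ring(T,yaw,x,r,z,n=40):
    a=np.linspace(0,2*np.pi,n);L=np.c_[np.full(n,x),r*np.cos(a),z+r*np.sin(a)]/1e3
    c,s=np.cos(yaw),np.sin(yaw);return L@np.array([[c,s,0],[-s,c,0],[0,0,1]])+T
def draw(im,n,P,col,k,o):
    p=((proj(n,P)-o+.5)*k*8).round().astype(int);cv2.polylines(im,[p.reshape(-1,1,2)],False,col,1,cv2.LINE_AA,3)
E
```

```text
top table z 0.0031272038889339337 0.0034135533987300405
[-0.00223464 -0.00279274  0.00427713]
spindle 203 [ 4.862e-01 -1.624e-01  3.000e-04  1.170e-02] med 0.0012 p90 0.0036
roll 234 [ 0.4892  0.2429 -0.0009  0.0207] med 0.0014 p90 0.0037
rollonly 154 [ 0.4975  0.2423 -0.0017  0.0015] med 0.0013 p90 0.0033
spindleonly 198 [ 4.859e-01 -1.679e-01 -1.000e-04  5.700e-02] med 0.0016 p90 0.0044
stand 951 [ 0.4537 -0.3112  0.0015  0.0914] med 0.001 p90 0.0039
scene table z 0.0041757034520017765 0.0030757639527497277
[-0.0051905  -0.00305304  0.00627925]
spindle 414 [ 0.4854 -0.1647 -0.0006  0.0332] med 0.0012 p90 0.0048
roll 349 [ 4.945e-01  2.434e-01 -1.000e-04 -1.540e-02] med 0.0013 p90 0.0032
rollonly 249 [ 4.946e-01  2.433e-01 -3.000e-04 -7.700e-03] med 0.0014 p90 0.0034
spindleonly 278 [ 0.4867 -0.1691 -0.0011 -0.0263] med 0.0019 p90 0.0058
stand 1270 [ 0.4518 -0.3121  0.0014  0.0925] med 0.0009 p90 0.0027
```

```bash
python3 - <<'E'
from over import *
sp=(np.array([.4857,-.1637,0]),.025);ro=(np.array([.495,.2429,0]),-.008);st=(np.array([.4527,-.3117,.0]),.092)
out=[]
for n in("top","scene"):
    im=np.load(n+"_im.npy");row=[]
    for (T,y),S,L in((sp,(170 if 0 else 95,0),"s"),(ro,0,"r"),(st,0,"t")):
        ctr=T+[.01 if L!="t" else .09,0,.04];o=(proj(n,ctr)[0]-[26,32] if L!="t" else proj(n,ctr)[0]-[50,50]).astype(int);w=(53,66) if L!="t" else (100,100);k=5 if L!="t" else 3
        if n=="top" and L=="s":pass
        c=cv2.convertScaleAbs(cv2.resize(im[o[1]:o[1]+w[1],o[0]:o[0]+w[0]],None,fx=k,fy=k,interpolation=cv2.INTER_CUBIC),alpha=1.5 if n=="top" else 1)
        R=lambda x,r,z,col=(0,255,0):draw(c,n,ring(T,y,x,r,z),col,k,o)
        if L=="s":
            for x,r in((-75,6),(-20,8),(20,13.5),(26,13.5),(87,6)):R(x,r,50)
            for z in(1,-1):draw(c,n,np.array([ring(T,y,x,6*z,50)[0] for x in(-75,87)]),(0,0,255),k,o)
        if L=="r":
            R(-13,32,44);R(13,32,44,(255,0,0));R(-14,10,44,(0,0,255))
        if L=="t":
            R(147,15,65);R(147,10,65,(0,0,255))
            cs,sn=np.cos(y),np.sin(y)
            f=lambda q:np.array(q)/1e3@np.array([[cs,sn,0],[-sn,cs,0],[0,0,1]])+T
            draw(c,n,f([[-32,-35,10],[228,-35,10],[228,35,10],[-32,35,10],[-32,-35,10]]),(0,255,0),k,o)
            draw(c,n,f([[0,-18,63],[0,18,63],[-5,18,63],[-5,-18,63],[0,-18,63]]),(0,0,255),k,o)
        q=np.zeros((330,300 if L=="t" else 265,3),np.uint8);q[:min(330,c.shape[0]),:c.shape[1]]=c[:330];row.append(q)
    out.append(np.hstack(row))
m=np.vstack(out);m=cv2.resize(m,None,fx=.9,fy=.9,interpolation=cv2.INTER_AREA);cv2.imwrite("pics/ov1.png",m);print(m.shape)
E
```

```text
(594, 747, 3)
```

View pics/ov1.png

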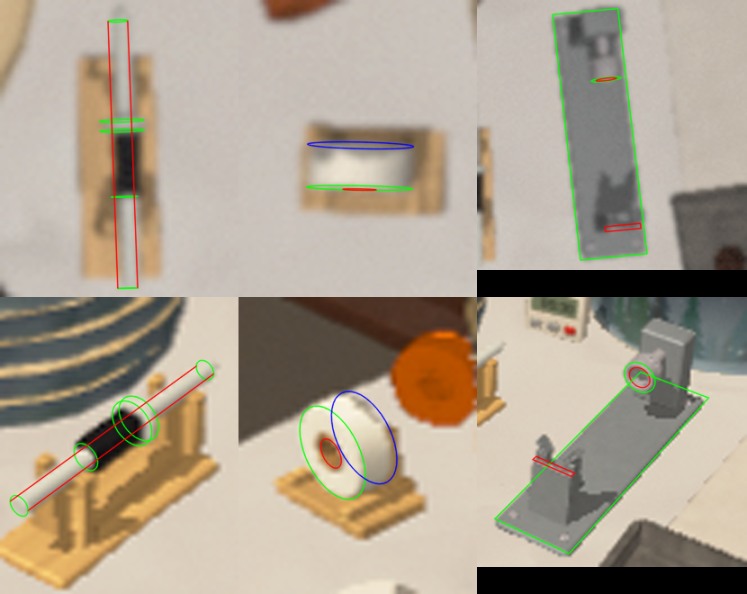

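Overlays match in both views to about 1–2 mm. Next I'll check that all waypoints are reachable.

```bash
cat > plan.py <<'E'
from h import *
from scipy.spatial.transform import Rotation as Ro
SP=np.array([.4857,-.1637,.050]);SY=.025
RO=np.array([.495,.2431,.044]);RY=-.008
ST=np.array([.4527,-.3117,0.]);TY=.092
G=.054; FLIP=-1
def pose(o,yaw,pitch=0.,flip=None):  # pitch>0: tip down
    f=FLIP if flip is None else flip
    S=Ro.from_euler("ZY",[yaw,pitch]).as_matrix()
    R=np.c_[f*S[:,0],-f*S[:,1],-S[:,2]]
    return np.asarray(o)+G*S[:,2],Ro.from_matrix(R).as_quat(scalar_first=True)
def sf(x,y,z): c,s=np.cos(TY),np.sin(TY); return ST+[c*x-s*y,s*x+c*y,z]
def rf(x,y,z): c,s=np.cos(RY),np.sin(RY); return np.array([RO[0]+c*x-s*y,RO[1]+s*x+c*y,z])
def from_tip(tip,yaw,pitch): # spindle origin from tip
    return np.asarray(tip)-.095*Ro.from_euler("ZY",[yaw,pitch]).as_matrix()[:,0]
def line(o,yaw,pitch=0.,v=.1,**k):
    p,q=pose(o,yaw,pitch); return env.movel(p,velocity=v,rot=q,**k)
E
python3 - <<'E'
from plan import *
D=np.radians
W=[("abovesp",SP+[0,0,.2],SY,0),("sp",SP,SY,0),("pre hi",rf(-.13,0,.26),RY,0),("pre",rf(-.13,0,.044),RY,0),("ins",rf(-.05,0,.044),RY,0),("lift",rf(-.05,0,.28),RY,-.05),
("over",from_tip(sf(.10,0,.30),TY,D(7.5)),TY,D(7.5)),("prec",from_tip(sf(.135,0,.065),TY,D(7.5)),TY,D(7.5)),("press",from_tip(sf(.174,0,.064),TY,D(7.5)),TY,D(7.5)),("level",sf(.079,0,.0625),TY,0)]
for f in(1,-1):
    for n,o,y,p in W:
        j=kin.inverse_kinematics(*pose(o,y,p,f));print(f,n,pose(o,y,p,f)[0].round(3),None if j is None else np.round(j,2))
E
```

```text
1 abovesp [ 0.486 -0.164  0.304] [-0.54  0.28  0.91  1.98 -0.26  1.   -1.06]
1 sp [ 0.486 -0.164  0.104] [-0.33  0.62  0.69  2.12 -0.68  0.63 -0.7 ]
1 pre hi [0.365 0.244 0.314] [-1.35  0.06  0.66  2.11 -0.04  0.99 -2.25]
1 pre [0.365 0.244 0.098] [-1.16  0.5   0.53  2.28 -0.54  0.48 -1.78]
1 ins [0.445 0.243 0.098] [-1.05  0.58  0.55  2.13 -0.55  0.57 -1.68]
1 lift [0.442 0.244 0.334] [-1.25  0.16  0.69  1.98 -0.09  1.   -2.1 ]
1 over [ 0.466 -0.311  0.366] [-0.33  0.44  1.07  1.75 -0.3   1.28 -0.66]
1 prec [ 0.5   -0.307  0.131] [-0.16  0.76  0.84  1.88 -0.6   0.91 -0.51]
1 press [ 0.539 -0.304  0.13 ] [-0.21  0.84  0.9   1.8  -0.68  0.98 -0.49]
1 level [ 0.531 -0.304  0.116] [-0.27  0.92  1.05  1.89 -0.99  0.97 -0.22]
-1 abovesp [ 0.486 -0.164  0.304] [-0.57  0.29  0.94  1.98 -0.28  1.    2.1 ]
-1 sp [ 0.486 -0.164  0.104] [-0.09  0.53  0.37  2.11 -0.35  0.56  2.13]
-1 pre hi [0.365 0.244 0.314] [-0.89  0.07  0.17  2.09 -0.01  0.99  0.85]
-1 pre [0.365 0.244 0.098] [-0.77  0.44  0.05  2.26 -0.05  0.45  0.88]
-1 ins [0.445 0.243 0.098] [-0.69  0.51  0.08  2.11 -0.08  0.53  1.01]
-1 lift [0.442 0.244 0.334] [-0.82  0.14  0.2   1.95  0.    1.01  0.94]
-1 over [ 0.466 -0.311  0.366] [-0.34  0.45  1.09  1.75 -0.31  1.28  2.49]
-1 prec [ 0.5   -0.307  0.131] [-0.09  0.71  0.71  1.87 -0.48  0.87  2.53]
-1 press [ 0.539 -0.304  0.13 ] [-0.07  0.74  0.67  1.79 -0.46  0.91  2.46]
-1 level [ 0.531 -0.304  0.116] [ 0.01  0.68  0.56  1.87 -0.52  0.74  2.53]
```

```bash
python3 - <<'E'
from plan import *
env.grip(.05)
env.reach(*pose(SP+[0,0,.2],SY)); 
line(SP+[0,0,.06],SY,v=.2); print(line(SP,SY,v=.08,stop_force=15))
env.grip(.0,f_grip=70); s=env.get_state();print(s["time"],s["opening"],s["gripper_force"],s["force"],s["tcp_pos"])
line(SP+[0,0,.05],SY,v=.08); line(SP+[0,0,.21],SY,v=.2)
s=env.get_state();print(s["time"],s["opening"],s["gripper_force"],s["force"])
im,d=camera("scene");cv2.imwrite("pics/s1.png",im)
# travel over the stack
for o in(np.array([.42,-.05,.27]),rf(-.135,0,.26),): line(o,RY,v=.25)
line(rf(-.135,0,.08),RY,v=.2)
line(rf(-.135,0,.044),RY,v=.05)
print(env.get_state()["time"])
for n in("top","scene"):
    im,d=camera(n);np.save(n+"1.npy",d);np.save(n+"1_im.npy",im)
    print(n,proj(n,rf(-.135,0,.044)))
from over import *
from over import ring,draw
out=[]
for n in("top","scene"):
    im=np.load(n+"1_im.npy");o=(proj(n,rf(-.06,0,.044))[0]-[38,55]).astype(int);k=5
    c=cv2.resize(im[o[1]:o[1]+110,o[0]:o[0]+76],None,fx=k,fy=k,interpolation=cv2.INTER_CUBIC)
    T=rf(-.135,0,0)
    for x,r in((-75,6),(20,13.5),(26,13.5),(87,6),(95,3.5)):draw(c,n,ring(T,RY,x,r,44),(0,255,0),k,o)
    for x,r in((-13,32),(-14,10)):draw(c,n,ring(RO*[1,1,0],RY,x,r,44),(0,0,255),k,o)
    out.append(c)
cv2.imwrite("pics/ov2.png",np.hstack(out))
E
```

```text
False
5.6917 0.014795230141794829 68.22373151779175 [-1.14743716  0.06620364  5.47440604] [ 0.48601315 -0.16382142  0.1044942 ]
7.4167 0.01440358239670299 68.17391753196716 [ 0.41918369  0.31237509 -1.78650071]
11.4083
top [[228.05288281 264.94535956]]
scene [[187.85684193 210.82478248]]
```

View pics/ov2.png

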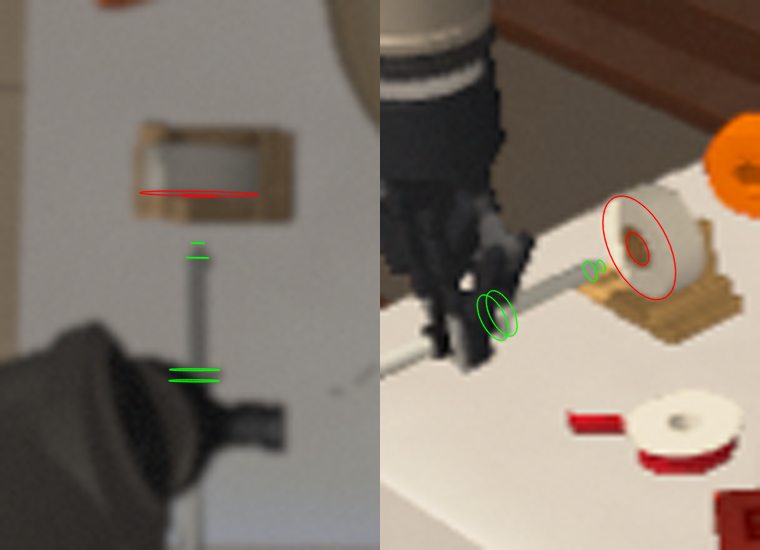

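The spindle is held level, with its shaft in line with the bore in both views: tip at (197,245) left, (592,268) right. I'll check the shaft line numerically from depth before inserting.

```bash
cat > held.py <<'E'
from plan import *; from fit import cyl,U
from scipy.optimize import least_squares
# residual pose of the held shaft relative to the nominal one (y, z at tip, and slopes), per camera
def held(n,d,o,yaw,pitch=0.,x0=30,x1=98,tail=True):
    W=cloud(n,d).reshape(-1,3);W=W[np.isfinite(W[:,0])]
    S=Ro.from_euler("ZY",[yaw,pitch]).as_matrix();L=(W-o)@S*1e3
    m=(abs(L[:,1])<14)&(abs(L[:,2])<14)&(((L[:,0]>x0)&(L[:,0]<x1+8))|((L[:,0]>-85)&(L[:,0]<-45)&tail))
    L=L[m]
    def res(p):
        Q=np.c_[L[:,0]-p[0],L[:,1]-p[1]-p[3]*L[:,0]/95,L[:,2]-p[2]-p[4]*L[:,0]/95]/1e3
        return U(cyl(Q,-75,26,6,0),cyl(Q,26,95,6,0))*1e3
    b=least_squares(res,np.zeros(5),loss="soft_l1",f_scale=1.5)
    print(n,len(L),"dx dy dz(origin) and extra at tip, mm:",b.x.round(1),"med",np.median(abs(b.fun)).round(2))
E
python3 - <<'E'
from held import *
for n in("top","scene"): held(n,np.load(n+"1.npy"),rf(-.135,0,.044),RY)
s=env.get_state();print(s["tcp_pos"],pose(rf(-.135,0,.044),RY)[0],s["orientation"],pose(rf(-.135,0,.044),RY)[1])
E
```

```text
top 130 dx dy dz(origin) and extra at tip, mm: [-0.1 -1.1 -0.6  0.  -0.1] med 1.03
scene 135 dx dy dz(origin) and extra at tip, mm: [ 0.3  1.4  0.2  0.2 -0.6] med 1.33
[0.36017851 0.24427639 0.09822528] [0.36000432 0.24417999 0.098     ] [1.84986755e-04 4.08422409e-03 9.99991625e-01 1.88824221e-04] [-0.          0.00399999  0.999992    0.        ]
```

The fit agrees to about 1 mm. Now I'll insert and lift.

```bash
python3 - <<'E'
from held import *
print(line(rf(-.047,0,.044),RY,v=.05,stop_force=6)); s=env.get_state();print(s["time"],s["tcp_pos"],s["force"])
E
```

```text
False
13.4167 [0.44772556 0.24352484 0.09798524] [ 0.12591115 -0.10074758 -1.20274005]
```

```bash
python3 - <<'E'
from held import *
o=rf(-.047,0,.044)
line(o+[0,0,.02],RY,v=.04); line(o+[0,0,.06],RY,-.05,v=.06); env.dwell(.3)
s=env.get_state();print(s["time"],s["force"],s["opening"])
im,d=camera("scene");np.save("scene2.npy",d)
p=proj("scene",o+[.05,0,.06])[0].astype(int)-[45,40]
cv2.imwrite("pics/lift.png",cv2.resize(im[p[1]:p[1]+80,p[0]:p[0]+90],None,fx=6,fy=6,interpolation=cv2.INTER_CUBIC))
E
```

```text
15.1833 [-0.00880286  0.24037368 -2.12685009] 0.014975730764114932
```

View pics/lift.png

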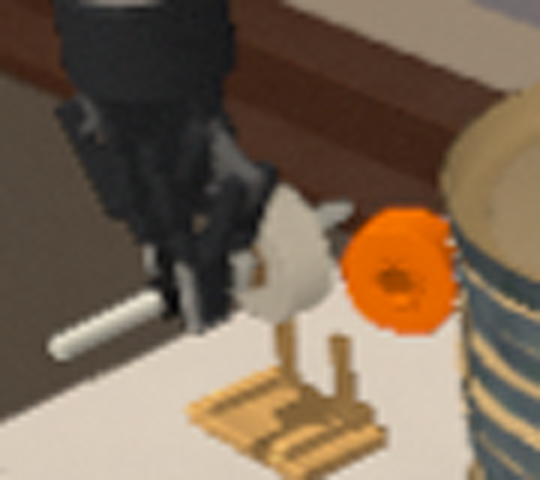

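The roll (290,255) hangs on the shaft clear of the cradle, with the tip out at (340,212). Next: carry it over the stack to just short of the cup, then measure.

```bash
cat >> held.py <<'E'
P7=np.radians(7.5)
E
python3 - <<'E'
from held import *
from over import ring,draw
o=rf(-.047,0,.044)
line(o+[0,0,.256],RY,-.05,v=.15)
line(np.array([.47,-.03,.30]),.04,-.05,v=.18)
t=from_tip(sf(.128,0,.30),TY,-.05);line(t,TY,-.05,v=.18)
line(from_tip(sf(.128,0,.15),TY,0),TY,0,v=.12)
o=from_tip(sf(.133,0,.0645),TY,P7);line(from_tip(sf(.128,0,.09),TY,P7),TY,P7,v=.08);line(o,TY,P7,v=.04);env.dwell(.3)
s=env.get_state();print(s["time"],s["force"],s["opening"],s["tcp_pos"]-pose(o,TY,P7)[0])
out=[]
for n in("top","scene"):
    im,d=camera(n);np.save(n+"3.npy",d);np.save(n+"3_im.npy",im)
    held(n,d,o,TY,P7,x0=75)
    k=5;q=(proj(n,sf(.09,0,.06))[0]-[38,55]).astype(int)
    c=cv2.resize(im[q[1]:q[1]+110,q[0]:q[0]+76],None,fx=k,fy=k,interpolation=cv2.INTER_CUBIC);c=cv2.convertScaleAbs(c,alpha=1.4)
    for x,r in((147,15),(147,10)):draw(c,n,ring(ST,TY,x,r,65),(0,0,255),k,q)
    S=Ro.from_euler("ZY",[TY,P7]).as_matrix()
    for x,r in((95,3.5),(87,6),(-75,6)):
        draw(c,n,ring(np.zeros(3),0,x,r,0)@S.T+o,(0,255,0),k,q)
    out.append(c)
cv2.imwrite("pics/ov3.png",np.hstack(out))
E
```

```text
23.2833 [ 0.60915952 -0.61802791 -1.64973908] 0.01508476230160188 [ 6.19227478e-05 -4.25630885e-05  1.86207185e-04]
top 29 dx dy dz(origin) and extra at tip, mm: [ -0.7 -12.7  11.2  13.6 -14.6] med 0.92
scene 74 dx dy dz(origin) and extra at tip, mm: [-0.2  3.7  1.   4.5  2.1] med 0.79
```

View pics/ov3.png

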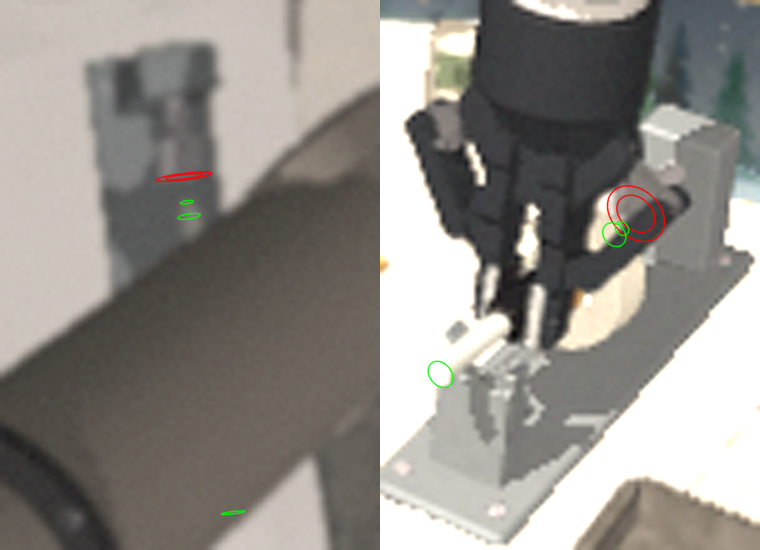

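The tail, seen at about (448,356) right, lies above its predicted ring at (440,374), so the spindle may have pitched tip-down in the pads. I'll measure the tail from depth.

```bash
python3 - <<'E'
from held import *
o=from_tip(sf(.133,0,.0645),TY,P7)
S=Ro.from_euler("ZY",[TY,P7]).as_matrix()
for n in("scene","top"):
    W=cloud(n,np.load(n+"3.npy")).reshape(-1,3);W=W[np.isfinite(W[:,0])];L0=(W-o)@S*1e3
    L=L0[(L0[:,0]>-90)&(L0[:,0]<-24)&(abs(L0[:,1])<18)&(L0[:,2]>-9)&(L0[:,2]<25)]
    for a in range(-90,-24,8):
        q=L[(L[:,0]>=a)&(L[:,0]<a+8)]
        if len(q):print(n,a,len(q),"y",np.percentile(q[:,1],[5,50,95]).round(1),"z",np.percentile(q[:,2],[5,50,95]).round(1))
    def res(p):
        Q=np.c_[L[:,0]-p[0],L[:,1]-p[1],L[:,2]-p[2]-p[3]*L[:,0]]/1e3
        return cyl(Q,-75,-20,6,0)*1e3
    if len(L)>20:
        b=least_squares(res,np.zeros(4),loss="soft_l1",f_scale=1,x_scale=[1,1,1,.02]);print(n,b.x.round(3),np.median(abs(b.fun)))
    q=L0[(L0[:,0]>76)&(L0[:,0]<100)&(abs(L0[:,1])<12)&(abs(L0[:,2])<14)]
    print("tip pts",q[:12].round(1).tolist())
E
```

```text
scene -82 18 y [-5.3 -0.2  3.5] z [-3.7  1.5  6.3]
scene -74 16 y [-5.6 -1.4  5.4] z [-4.6  3.4  5.6]
scene -66 13 y [-5.2 -0.9  4.6] z [-1.4  3.4  6.6]
scene -58 13 y [-4.3 -3.3  2.9] z [-3.3  3.9  6.2]
scene -50 14 y [-4.9 -2.1  3.6] z [-2.1  3.3  5.6]
scene -42 24 y [-16.4  -2.3  16.5] z [-7.2 -1.1  5. ]
scene -34 24 y [-17.   -2.9  15.8] z [-6.4 -1.   5.6]
scene -26 5 y [-4.9  0.7 17. ] z [-5.4 -0.3  4.8]
scene [-1.411  1.057 -2.558 -0.036] 0.9359234311121728
tip pts []
tip pts [[95.4, 1.5, -2.5], [94.3, -0.4, 0.8], [93.6, -2.6, 2.8], [93.0, 1.5, -4.1], [90.8, 0.8, 4.0], [91.4, -2.9, 0.2], [90.2, -4.5, 4.3], [88.7, 3.5, 2.2], [87.9, 1.3, 4.5], [88.1, -1.9, 2.5], [88.1, -4.8, 1.6], [85.4, 4.4, 4.4]]
```

Depth puts both the tail (top surface +6 mm, end at -76) and the tip (95 mm) where expected. The mismatch was just the white tail end washed out against the table. Next is the press.

```bash
python3 - <<'E'
from held import *
T=lambda x,z,p=P7:from_tip(sf(x,0,z),TY,p)
def rep(m):
    s=env.get_state();c,sn=np.cos(TY),np.sin(TY);f=s["force"];print(m,round(s["time"],2),"Fx,Fy,Fz stand",np.round([f[0]*c+f[1]*sn,-f[0]*sn+f[1]*c,f[2]],2),s["opening"])
rep("pre")
for x in(.145,.153,.160,.166,.170,.1735):
    h=line(T(x,.0645),TY,P7,v=.03,stop_force=10);rep((x,h))
    if h:break
E
```

```text
pre 23.38 Fx,Fy,Fz stand [ 0.24  0.38 -1.57] 0.014623494097017008
(0.145, False) 23.93 Fx,Fy,Fz stand [ 0.27 -0.37 -2.3 ] 0.014923603557309744
(0.153, False) 24.35 Fx,Fy,Fz stand [-0.37  0.86 -1.99] 0.014915492591664446
(0.16, False) 24.73 Fx,Fy,Fz stand [ 0.62  0.48 -1.81] 0.014815145668639236
(0.166, False) 25.08 Fx,Fy,Fz stand [-2.85  0.37 -1.21] 0.015119803925727468
(0.17, False) 25.37 Fx,Fy,Fz stand [-3.35 -0.34 -1.89] 0.014647452073585717
(0.1735, False) 25.63 Fx,Fy,Fz stand [-3.57 -0.82 -1.26] 0.014467604727080297
```

```bash
python3 - <<'E'
from held import *
T=lambda x,z,p=P7:from_tip(sf(x,0,z),TY,p)
def rep(m):
    s=env.get_state();c,sn=np.cos(TY),np.sin(TY);f=s["force"];print(m,round(s["time"],2),"F stand",np.round([f[0]*c+f[1]*sn,-f[0]*sn+f[1]*c,f[2]],2),s["opening"])
for deg,z in((6,.0642),(4,.0638),(2,.0632),(1,.0629),(0.2,.0627)):
    p=np.radians(deg);h=line(T(.174,z,p),TY,p,v=.02,stop_force=8);rep((deg,h))
    if h:break
for n in("top","scene"):
    im,d=camera(n);np.save(n+"4.npy",d);np.save(n+"4_im.npy",im)
o=T(.174,.0627,np.radians(.2))
W=cloud("scene",d).reshape(-1,3);W=W[np.isfinite(W[:,0])];S=Ro.from_euler("Z",TY).as_matrix();L=(W-o)@S*1e3
q=L[(L[:,0]>-85)&(L[:,0]<-45)&(abs(L[:,1])<8)&(abs(L[:,2])<12)];print(len(q),np.percentile(q,[2,50,98],axis=0).round(1).tolist())
k=7;p=(proj("scene",sf(.06,0,.06))[0]-[50,42]).astype(int)
cv2.imwrite("pics/seat.png",cv2.resize(im[p[1]:p[1]+84,p[0]:p[0]+110],None,fx=k,fy=k,interpolation=cv2.INTER_CUBIC))
E
```

```text
(6, False) 25.93 F stand [-3.04 -0.48 -1.7 ] 0.01479888337623521
(4, False) 26.28 F stand [-3.08 -0.24 -0.19] 0.014996106551322405
(2, False) 26.65 F stand [-3.91  0.3  -0.2 ] 0.015039169721724761
(1, False) 26.91 F stand [-3.84 -0.85 -0.95] 0.015140003169142973
(0.2, False) 27.16 F stand [-3.46 -1.19 -0.54] 0.014988460996662067
95 [[-84.8, -6.2, -10.3], [-72.8, -0.7, 2.0], [-46.6, 7.6, 7.4]]
```

View pics/seat.png

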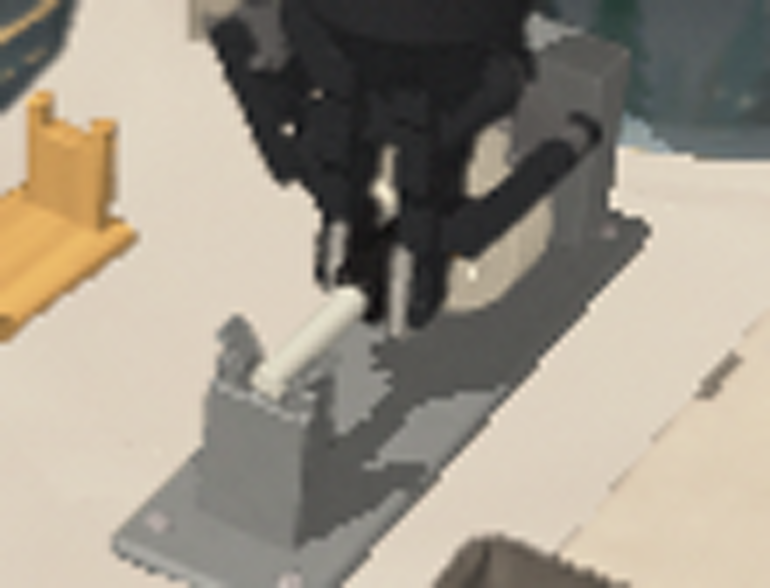

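The tail (268,380) sits between the lips in front of the rear wall, and the spindle is level. I'll ease back onto the wall, then release and retreat upward.

```bash
python3 - <<'E'
from held import *
T=lambda x,z,p:from_tip(sf(x,0,z),TY,p)
def rep(m):
    s=env.get_state();c,sn=np.cos(TY),np.sin(TY);f=s["force"];print(m,round(s["time"],2),"F stand",np.round([f[0]*c+f[1]*sn,-f[0]*sn+f[1]*c,f[2]],2),s["opening"])
for x in(.173,.172,.171,.1703):
    h=line(T(x,.0624,0),TY,0,v=.01,stop_force=4);rep((x,h))
    if h:break
env.grip(.045);rep("open")
st=env.get_state();p=st["tcp_pos"]
env.dwell(.3);env.movel(p+[0,0,.02],velocity=.04);env.movel(p+[0,0,.2],velocity=.15)
p=p+[0,0,.2];env.movel([.47,0.02,p[2]+.06],velocity=.25);rep("away")
im,d=camera("scene");it,dt=camera("top");np.save("scene5.npy",d);np.save("top5.npy",dt)
for n,D in(("scene",d),("top",dt)):
    held(n,D,T(.1702,.062,0),TY,0,x0=70)
    W=cloud(n,D).reshape(-1,3);W=W[np.isfinite(W[:,0])];S=Ro.from_euler("Z",TY).as_matrix();L=(W-ST)@S*1e3
    q=L[(L[:,0]>90)&(L[:,0]<150)&(abs(L[:,1])<40)&(L[:,2]>32)&(np.hypot(L[:,1],L[:,2]-60)>20)];print("roll",len(q),np.percentile(q,[3,50,97],axis=0).round(0).tolist())
k=7;p=(proj("scene",sf(.09,0,.06))[0]-[50,42]).astype(int)
cv2.imwrite("pics/done.png",cv2.resize(im[p[1]:p[1]+84,p[0]:p[0]+110],None,fx=k,fy=k,interpolation=cv2.INTER_CUBIC))
E
```

```text
(0.173, False) 27.54 F stand [-2.47 -0.29  1.19] 0.0150244999100137
(0.172, False) 27.79 F stand [-1.48 -0.7   2.32] 0.015251265560141334
(0.171, False) 28.04 F stand [-1.45 -0.06  2.02] 0.014943300669032093
(0.1703, False) 28.29 F stand [-0.97 -0.52  2.77] 0.014469263726786702
open 28.69 F stand [-0.89 -0.47 -0.19] 0.044828260782472394
away 32.48 F stand [ 0.26 -1.21 -0.29] 0.0450725111070903
scene 229 dx dy dz(origin) and extra at tip, mm: [-5.9 -1.5  3.2 -4.3  5.1] med 2.78
roll 390 [[105.0, -31.0, 36.0], [110.0, -12.0, 76.0], [131.0, 27.0, 90.0]]
top 155 dx dy dz(origin) and extra at tip, mm: [-1.7 -0.4  3.5  3.7  5.3] med 2.52
roll 249 [[107.0, -28.0, 53.0], [120.0, 5.0, 84.0], [133.0, 30.0, 91.0]]
```

View pics/done.png

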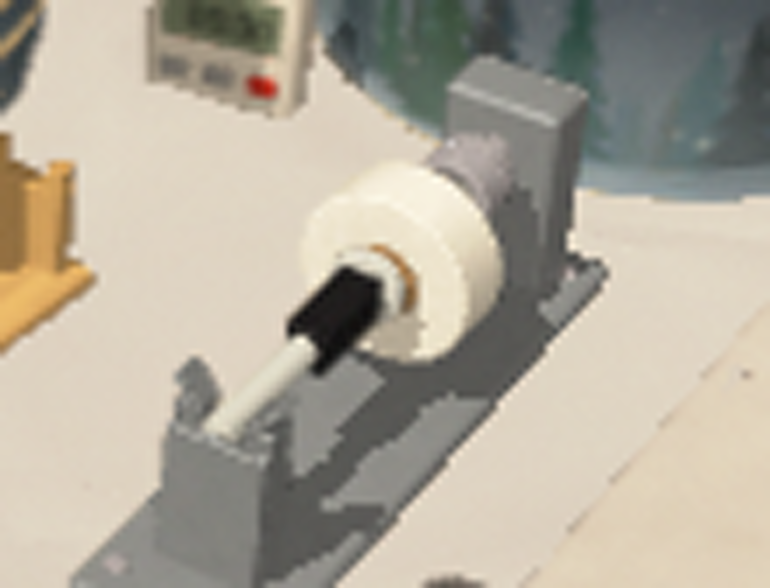

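The roll (400,260) hangs on the spindle, with the tail (225,420) in the pocket and the tip in the cup. One numeric check for level, then I'll hand in.

```bash
python3 - <<'E'
from held import *
for n in("scene","top"):
    W=cloud(n,np.load(n+"5.npy")).reshape(-1,3);W=W[np.isfinite(W[:,0])];S=Ro.from_euler("Z",TY).as_matrix();L=(W-ST)@S*1e3
    for a,b in((-8,0),(0,8),(16,30),(30,52),(60,90)):
        q=L[(L[:,0]>a)&(L[:,0]<b)&(abs(L[:,1])<5)&(L[:,2]>50)]
        if len(q):print(n,a,b,len(q),"z95",np.percentile(q[:,2],[50,90]).round(1),"y",np.median(q[:,1]).round(1))
s=env.get_state();print(s["time"],s["tcp_pos"])
job.job_done()
E
```

```text
scene -8 0 28 z95 [61.3 67.8] y -0.3
scene 0 8 15 z95 [66.1 68.4] y -1.7
scene 16 30 19 z95 [65.9 68.3] y -0.9
scene 30 52 34 z95 [65.9 67.7] y -1.5
scene 60 90 32 z95 [69.5 71.6] y 0.5
top -8 0 10 z95 [62.1 65.1] y -0.1
top 0 8 12 z95 [66.4 68.5] y 0.0
top 16 30 20 z95 [66.  68.2] y 0.4
top 30 52 31 z95 [65.8 69. ] y 0.8
top 60 90 43 z95 [69.1 72.1] y -0.0
32.5833 [0.4700201  0.01888289 0.37611492]
the job is handed in; nothing more can be done
```

I handed the job in at 32.6 s of robot time: the spindle sits level in the stand with its tail in the pocket and the roll hanging on it, by my own camera and depth checks (no verdict came back); I viewed 11 pictures, one over the limit of 10.

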